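# Refit and clamp the end panel of the crispbread holder

### The arm

A 6-joint arm with a two-finger parallel gripper is mounted at the origin on the work surface. World frame = base frame: x ahead of the robot, y to its left, z up, the work surface at z = 0. Lengths are in m, angles in rad, forces in N, time in s.
With the tool pointing down it reaches from about 0.375 to 0.975 m from the base axis. Payload 3.8 kg.
Tool frame: the origin (TCP) lies at the very end of the fingers, on their centre line; the grasp point (between the pads) lies 19 mm behind it; y points along the fingers, z is the direction in which the jaws open and shut, and the axes are right-handed (so a half turn about y gives the same grasp; the last joint's range is limited). The gripper opens to 85 mm and grips with 20 to 120 N. Pads are 22 mm wide; open, the fingers measure 114 mm over their backs; the gripper's body (76 mm by 85 mm) begins 54 mm behind the grasp point. The pads swing forward as they close: fully open they stand 13 mm farther back than shut.
Start: joints at [-0.037, 0.264, 1.604, -0, 1.274, -0.037], TCP at [0.675, -0, 0.231] pointing down, gripper open.
Joint ranges: [-2.63, 2.63], [-0.94, 2.18], [0.31, 2.57], [-1.31, 4.45], [0, 2.66], [-2.55, 2.55]. Speed limits (rad/s): [2.57, 2.57, 3.14, 3.14, 3.14, 3.14].

### API

Orientations are given as [roll, pitch, yaw] about the fixed x, y, z axes, in that order (R = Rz(yaw) Ry(pitch) Rx(roll)).
In Python, from bench import arm gives the robot as it stands.
- The arm moves only by the tool move_arm, never from a script. Its arguments are lists of equal length, an entry for each row: "slide": the shift along the tool's x, y, z in mm, a list of three; "spin": the turn about the tool's y in rad. A call has exactly 5 rows; each row is the pose to reach, as a shift and turn from the pose commanded when the call began, along the tool's axes at that moment; what a row does not reach only later rows make up. A row lasts 1/12 s, in which the tool goes at most 41.7 mm and 7.16 degrees, less where a joint would pass 70% of its speed; a pose out of reach is approached as far as the arm can. A call with a gripper value outside its range is refused whole. "hand" is the closure, from -1 (fully open) to 1 (shut), so that 0 is half open, set as the call begins (left out, the last holds). The fingers move at their own pace and stop on an object; "newtons" is the grip in N (left out, the last holds). Time passes only in rows, so rows that repeat a pose let the fingers close, or fill a call up. It gives the time, the measured TCP pose, the force and the opening at its end, in the units of the state.
- arm.sense(): the state, without advancing time (a new reading comes with each control period).
- arm.capture(name): name is "scene" or "side" or "wrist"; returns a dict with "frame" (420x560x3 uint8, red, green, blue), "range_z" (420x560 float32, m along the optical axis (not along the pixel's ray), 0 where there is no reading), "intrinsics" (3x3 intrinsics, pixels), "camera_from_world" (4x4, takes a point from world to camera coordinates); the wrist camera has in their place "T_tool_cam" (4x4, takes a point from camera to tool coordinates, whose origin is the TCP and whose axes are the tool frame's). Camera axes: x right, y down, z forward; pixel columns grow to the right and rows downward; lengths in m; the calibration is good to about 2 mm. A picture is of the moment at which its call begins: read the wrist's pose just before it.
- arm.job_done(): hands the job in, once; it reports no verdict.
The state is a dict: "t": time; "joint_positions": joint angles; "qvel": joint speeds; "joint_torque": joint torques, N m; "ee_pos": TCP position; "eef_rot": TCP orientation; "contact_force": force on the tool from outside, world axes, zero at the start; "moment": the same for the moment, N m; "grip_width": finger opening in m.
Only numpy, scipy, OpenCV 4.12 (cv2) and the standard library are available. Lean on these libraries where they do the work, as an engineer would, in place of code of your own. Each camera call takes 0.05 s, during which the arm holds its last target. There are 200 camera calls.

### The job

The bamboo crispbread holder is being mended: lift its loose end panel out of the small wooden rack and slide it fully down into the slot of the holder, then let go of it. Then pump the trigger of the push clamp until its spring-loaded pad presses against the panel, move the rod only with the trigger (never touch the rod or the pad), and finish still holding the trigger squeezed, with the pad's spring about half compressed; never squeeze the spring all the way in. Leave the tableware where it stands.

Things in the scene. Friction and masses are not known exactly. Their poses are not given: they have to be found in the camera images.
- clamp: Push clamp like a caulking gun: grey frame on a fixed plywood board (420 x 150 x 12 mm). Origin: on the table, on the clamp's axis; +x is the way the rod advances. Along x in mm: rod's bare tail from -275, side plates -235 to -135 (98 high, rod between them), trigger -218 to -206 at rest, handle -180 to -166, stop plate 150 to 164 (88 high). Rod 12 mm square, axis 62 above the table.
- handle_grip (a point): Centre of the front face of the fixed upright handle (14 mm thick along the clamp's x, 26 mm wide, from 98 to 160 mm above the table); 130 mm above the table. The front face looks to the clamp's +x.
- trigger_grip (a point): Centre of the trigger's rear face, 130 mm above the table. Upright black trigger 12 mm thick (x), 24 mm wide, 105 to 160 mm above the table. The rear face looks to the clamp's -x and is squeezed to +x, towards the handle. Trigger and handle measure 52 mm over both outer faces at rest, 30 mm fully squeezed.
- trigger (a joint): Trigger travel in m: 0 released, 0.022 fully squeezed, along the clamp's +x; a spring returns it (2.4 N at rest, 5 N squeezed). Its pawl drives the rod one to one by teeth at 6 mm pitch: each stroke has up to 10 mm of idle travel before the rod follows, so a full stroke moves the rod 12 to 22 mm.
- rod (a joint): Advance of the rod in m, 0 fully back, 0.085 fully forward. Between strokes a light brake (2 N) keeps the rod in place, but not against the pad's spring: if the trigger is let go, that spring pushes the rod back until it is compressed by only 0 to 1.5 mm. So from touching to half compressed must be one stroke, then held.
- pad (a joint): Compression of the pad's spring in m: 0 free, 0.012 all the way in; 800 N/m with 0.8 N preload (about 5.6 N at half). Positive when the pad is pushed back towards the rod.
- pad_face (a point): Centre of the front face of the round rubber pad (28 mm across, 10 mm thick) at the rod's front end, 62 mm above the table; it faces the holder. At the start it is 24 to 52 mm from where the panel's face will be.
- holder: Bamboo crispbread holder, loose, 0.7 kg, base 130 x 120 x 28 mm, on the clamp's board against the stop plate. Origin: centre of its underside (12 mm above the table); axes as the clamp's. Fixed end panel (108 mm high) at its +x end, the slot at its -x end; just inside the slot two posts (10 mm wide, 87 mm between centres, 88 mm high) back the loose panel.
- slot (a point): Centre of the slot's floor. The slot is open upward, 20 mm deep, 11 mm wide along the holder's x and 104 mm long along its y; its mouth (3 mm chamfer) is 40 mm above the table.
- panel: The loose bamboo end panel, 8 mm thick (its x), 96 mm wide (its y), 100 mm high (its z), 60 g. Origin: centre of its lower edge. At the start it stands upright in the rack with its lower edge 8 mm above the table. Either face may look outward in the holder.
- rack: Small fixed wooden block, 60 x 124 x 30 mm, with an 11 mm wide, 22 mm deep groove along its y in which the panel stands. Origin: centre of its underside.
- tumbler_a: Glass tumbler, 74 mm across, 100 mm high; origin at the centre of its underside. Bystander.
- tumbler_b: Glass tumbler, as the other. Bystander.
- butter_box: Yellow plastic butter box, 86 x 126 x 54 mm, origin at the centre of its underside. Bystander.
- milk_jug: Stainless steel milk jug, 88 mm across, 120 mm high, handle at its +y; origin at the centre of its underside. Bystander.
- bowl: White bowl, 130 mm across, 50 mm high; origin at the centre of its underside. Bystander.
- jam_jar: Jam jar, 70 mm across, 85 mm high; origin at the centre of its underside. Bystander.
- spoon: Steel spoon lying along its x, 180 mm long. Bystander.
Mind the look-alikes: they are no part of the job. There is more than one size of the panel; the one meant has the size given above.

How it is judged:
On the way, in this order (a step that is already met when the one before it is completed fails the run):
1. the panel stands fully down in the holder's slot and is let go (z of panel in the frame of slot below 0.004 m and horizontal distance between panel and slot below 0.007 m and angle between panel's own z axis and vertical below 0.2 rad and angle between the x axis of panel and the x axis of holder, either way round below 0.1 rad and contact force between the fingers and panel below 0.2 N), for 0.2 s.
2. the pad touches the panel (contact force between pad and panel above 0.5 N), for 0.1 s.
At the end, for the whole second after the job is handed in: Panel let go in the slot (lower edge within 4 mm of its floor, 7 mm of its centre, upright to 0.12 rad, in line to 0.1 rad), pad pressing on it with its spring 3 to 9 mm in, fingers pressing the trigger (over 2 N, squeezed over 2 mm), holder level to 0.05 rad (z of panel in the frame of slot below 0.004 m and horizontal distance between panel and slot below 0.007 m and angle between panel's own z axis and vertical below 0.12 rad and angle between the x axis of panel and the x axis of holder, either way round below 0.1 rad and contact force between the fingers and panel below 0.2 N and contact force between pad and panel above 1.5 N and value of joint pad between 0.003 and 0.009 m and value of joint trigger above 0.002 m and contact force between the fingers and trigger above 2 N and angle between holder's own z axis and vertical below 0.05 rad); the arm keeps its last pose, push and grip.
It fails at once if the pad's spring is squeezed all the way in (more than 11 mm) (value of joint pad above 0.011 m).
It fails at once if the robot touches the rod or the pad (contact force between any of the arm, the fingers and rod above 1 N).
It fails at once if a piece of tableware is moved by more than 30 mm (distance of any of tumbler_a, tumbler_b, butter_box, milk_jug, bowl, jam_jar, spoon from where it was at the start of the episode above 0.03 m).
It fails at once if a tumbler, the jug, the jar or the bowl is tipped (angle between any of tumbler_a, tumbler_b, milk_jug, bowl, jam_jar's own z axis and vertical above 0.4 rad).
It also fails if it takes over 72 s, if anything falls off the work surface, if the arm or the gripper's body presses on something with over 40 N, if the wrist force passes 120 N, or if a joint passes its speed limit or range.

## Working session

There is one attempt and no reset: what is moved stays moved. The work goes in short steps, Python scripts to look and compute and a tool call to move; the robot and the scene stay as the last step left them, time stands still between calls to the robot, and variables do not carry over. Pictures are saved under pics/ and viewed, on a budget of 10 in all, crops included, one or two more only if the job needs it, and the job is handed in when it is done.

Besides the shell and the picture viewer there is one more tool, called after "Request:" as name(argument=value, ...), one argument or row to a line, values as JSON. move_arm: Moves the arm, as the interface text tells. Its arguments: {"type":"object","properties":{"slide":{"type":"array"},"spin":{"type":"array"},"hand":{"type":"number"},"newtons":{"type":"number"}},"required":["slide","spin"]}

```bash
ls; mkdir -p pics; cat > h.py <<'E'
from bench import arm
import numpy as np, cv2
from scipy.spatial.transform import Rotation as R
def cloud(n):
    s=arm.sense(); c=arm.capture(n); z=c["range_z"]; K=c["intrinsics"]
    v,u=np.mgrid[:z.shape[0],:z.shape[1]]
    P=np.stack([(u-K[0,2])*z/K[0,0],(v-K[1,2])*z/K[1,1],z],-1)
    if n=="wrist":
        T=np.eye(4);T[:3,:3]=R.from_euler('xyz',s["eef_rot"]).as_matrix();T[:3,3]=s["ee_pos"]; T=T@c["T_tool_cam"]
    else: T=np.linalg.inv(c["camera_from_world"])
    W=P@T[:3,:3].T+T[:3,3]; W[z==0]=np.nan
    return c["frame"],W
def save(n,f): cv2.imwrite("pics/"+n+".png",np.ascontiguousarray(f[...,::-1]))
def st():
    s=arm.sense(); print({k:np.round(s[k],4).tolist() for k in("t","joint_positions","ee_pos","eef_rot","contact_force","grip_width")})
E
python3 - <<'E'
from h import *
st()
print(np.round(R.from_euler('xyz',arm.sense()["eef_rot"]).as_matrix(),3))
for n in("scene","side"):
    f,W=cloud(n); np.save(n+".npy",W); save(n,f); cv2.imwrite(n+".png",f[...,::-1])
E
```

```text
pics
{'t': 0.0, 'joint_positions': [-0.0369, 0.2648, 1.6054, 0.0, 1.2737, -0.0369], 'ee_pos': [0.6743, 0.0, 0.23], 'eef_rot': [-1.573, 0.0001, -1.5709], 'contact_force': [-0.4759, -0.3062, 0.1616], 'grip_width': 0.0852}
[[-0.    -0.002  1.   ]
 [-1.     0.    -0.   ]
 [-0.    -1.    -0.002]]
```

View pics/scene.png

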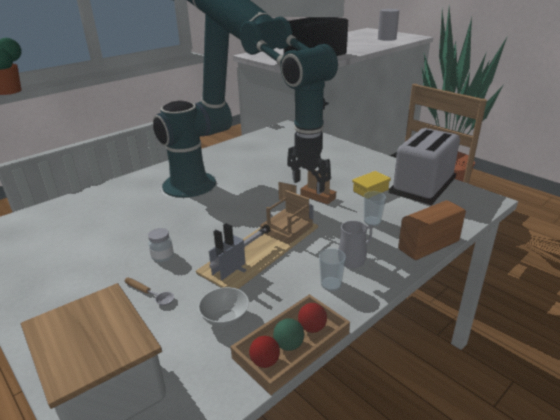

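View pics/side.png

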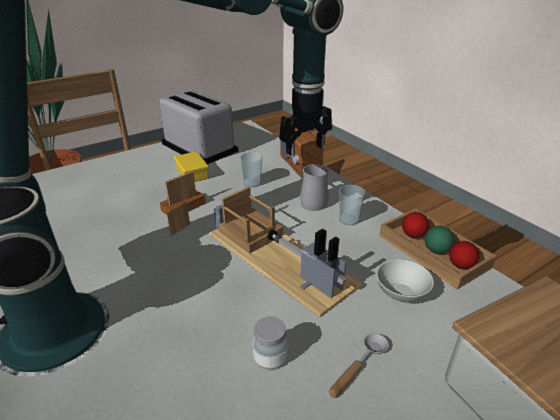

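The clamp is at scene (250,250) and side (290,260). The holder is at scene (290,215) and side (250,215). The rack with a panel is at scene (318,190) and side (183,200). I'll enlarge both regions to check for look-alike panels.

```bash
python3 - <<'E'
from h import *
a=cv2.imread("scene.png")[150:300,180:400]; b=cv2.imread("side.png")[140:320,140:370]
a=cv2.resize(a,(780,532)); b=cv2.resize(b,(780,600),interpolation=cv2.INTER_CUBIC)
cv2.imwrite("pics/b.png",b)
W=np.load("side.npy")
for u,v in [(180,180),(177,215),(183,235),(195,203),(170,207),(240,195),(265,205),(250,235),(190,165),(250,170),(315,190),(350,205),(405,280),(268,345),(350,372),(320,245),(333,250),(272,238)]:
    print((u,v),np.round(W[v,u],3))
E
```

```text
(180, 180) [0.434 0.295 0.097]
(177, 215) [0.372 0.187 0.055]
(183, 235) [0.372 0.161 0.002]
(195, 203) [0.462 0.272 0.017]
(170, 207) [0.382 0.27  0.033]
(240, 195) [0.531 0.104 0.108]
(265, 205) [0.569 0.036 0.097]
(250, 235) [0.498 0.001 0.048]
(190, 165) [0.528 0.444 0.055]
(250, 170) [0.664 0.277 0.069]
(315, 190) [0.755 0.054 0.073]
(350, 205) [ 0.786 -0.066  0.073]
(405, 280) [ 0.741 -0.324  0.011]
(268, 345) [ 0.333 -0.345  0.072]
(350, 372) [ 0.45  -0.45   0.021]
(320, 245) [ 0.555 -0.218  0.131]
(333, 250) [ 0.561 -0.255  0.139]
(272, 238) [ 0.533 -0.053  0.057]
```

View pics/b.png

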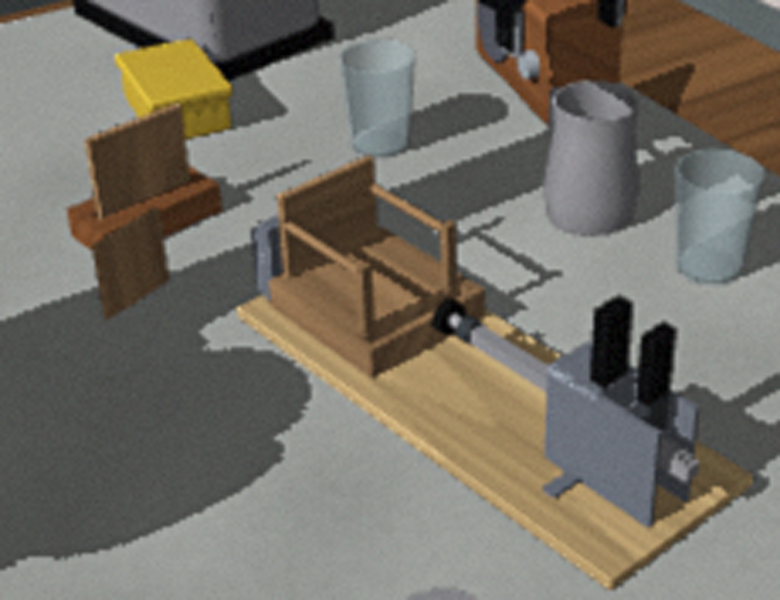

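Candidates for the panel are the upright piece in the rack at side (178,185), a smaller piece beside or leaning on it at side (178,217), and the holder's fixed end panel at side (240,200). By the description I choose the piece in the rack, and I'll check its size.

```bash
cat >> h.py <<'E'
def rect(P,name):
    (c,s,a)=cv2.minAreaRect((P[:,:2]*1000).astype(np.float32)); print(name,len(P),"c",np.round(c,1),"size",np.round(s,1),"ang",round(a,2),"z",np.round([P[:,2].min(),P[:,2].max()],3))
E
python3 - <<'E'
from h import *
W=np.load("side.npy"); I=cv2.imread("side.png")
def reg(u0,u1,v0,v1,z0,z1,W=W):
    P=W[v0:v1,u0:u1].reshape(-1,3); return P[(P[:,2]>z0)&(P[:,2]<z1)]
def plane(P,n):
    c=np.median(P,0);Q=P
    for _ in range(5):
        m=Q.mean(0);nn=np.linalg.svd(Q-m,full_matrices=False)[2][2]; Q=P[abs((P-m)@nn)<.003]
    print(n,len(Q),"mean",np.round(Q.mean(0),4),"n",np.round(nn,3),"min",np.round(Q.min(0),3),"max",np.round(Q.max(0),3))
plane(reg(168,196,175,203,.038,.12),"rackpanel")
plane(reg(166,192,205,235,.004,.2),"small")
rect(reg(158,207,170,215,.02,.034),"rack")
rect(reg(210,360,220,312,.008,.017),"board side")
plane(reg(222,254,187,225,.05,.2),"fixed panel")
plane(reg(300,335,250,295,.02,.09),"side plate")
S=np.load("scene.npy")
rect(reg(195,320,210,290,.008,.017,S),"board scene")
rect(reg(205,240,220,260,.1,.17,S),"tops scene")
rect(reg(310,345,225,270,.12,.17,W),"tops side")
rect(reg(262,318,180,215,.08,.14,S),"holder tops scene")
# merged topdown height map
A=np.concatenate([W.reshape(-1,3),S.reshape(-1,3)]);A=A[np.isfinite(A[:,0])]
m=(A[:,0]>.3)&(A[:,0]<.8)&(A[:,1]>-.35)&(A[:,1]<.4)&(A[:,2]<.19);A=A[m];A=A[A[:,2].argsort()]
im=np.zeros((500,750),np.uint8)
im[((.8-A[:,0])*1000).astype(int).clip(0,499),((.4-A[:,1])*1000).astype(int).clip(0,749)]=(60+A[:,2]*1150).clip(0,255)
cv2.imwrite("pics/top.png",cv2.applyColorMap(cv2.dilate(im,np.ones((2,2))),cv2.COLORMAP_TURBO))
E
```

```text
rackpanel 480 mean [0.4313 0.294  0.0731] n [ 0.174 -0.985 -0.003] min [0.386 0.284 0.038] max [0.482 0.306 0.111]
small 416 mean [0.376  0.1882 0.0409] n [ 0.379 -0.925 -0.003] min [0.342 0.174 0.004] max [0.417 0.207 0.077]
rack 385 c [470.5 343.9] size [250.3 123.9] ang 50.18 z [0.02  0.034]
board side 3391 c [ 550.6 -116. ] size [349.8 427.5] ang 61.1 z [0.008 0.017]
fixed panel 69 mean [0.5143 0.0969 0.0872] n [-0.325  0.47   0.821] min [0.471 0.053 0.063] max [0.566 0.11  0.102]
side plate 767 mean [ 0.5442 -0.2248  0.0563] n [ 0.987  0.159 -0.004] min [ 0.534 -0.273  0.02 ] max [ 0.554 -0.172  0.09 ]
board scene 1894 c [544.4 -79.4] size [156.3 423. ] ang 9.33 z [0.008 0.017]
tops scene 355 c [ 569.2 -219.3] size [38.5 75.4] ang 9.34 z [0.1   0.163]
tops side 384 c [ 565.5 -227.9] size [29.1 52.8] ang 12.14 z [0.12  0.163]
holder tops scene 379 c [527.5  59.7] size [100.3 125.4] ang 8.03 z [0.08  0.122]
```

View pics/top.png

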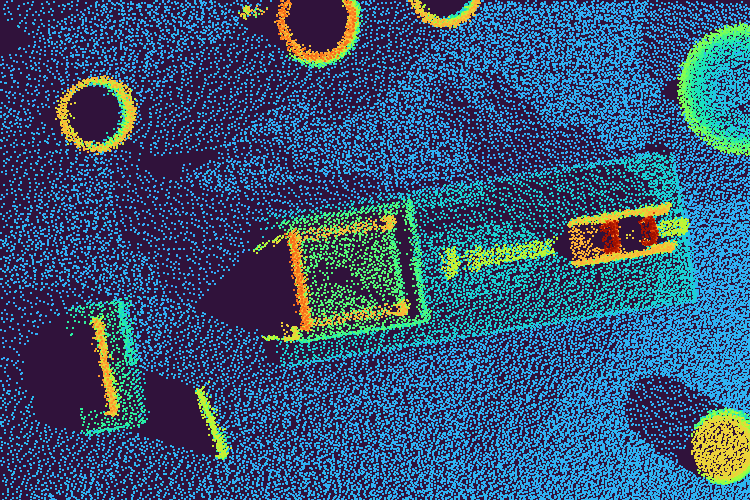

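The rack panel measures about 97 mm wide with its top at 0.108 m, so it is the right one. The free-standing one at top-map (212,425) is only about 81 x 75 mm, so it is the look-alike. The clamp axis is about 9.2° from world +y. Next I move above the rack panel and turn the jaws.

Request:
move_arm(
  slide=[
    [-30,-5,-24],
    [-60,-10,-48],
    [-90,-15,-72],
    [-120,-20,-96],
    [-150,-25,-120],
  ],
  spin=[0,0,0,0,0],
  hand=-1,
  newtons=40,
)

```text
t: 0.52
ee_pos: [0.5534, 0.1509, 0.2557]
eef_rot: [-1.572, -0.0, -1.571]
contact_force: [0.4, 0.2, -0.5]
grip_width: 0.0855
```

Request:
move_arm(
  slide=[
    [-30,-5,-24],
    [-60,-10,-48],
    [-90,-15,-72],
    [-120,-20,-96],
    [-148,-25,-121],
  ],
  spin=[0,0,0,0,0],
)

```text
t: 0.93
ee_pos: [0.4324, 0.2992, 0.2811]
eef_rot: [-1.571, -0.0, -1.571]
contact_force: [1.6, 0.4, 0.3]
grip_width: 0.0856
```

Request:
move_arm(
  slide=[
    [0,0,0],
    [0,0,0],
    [0,0,0],
    [0,0,0],
    [0,0,0],
  ],
  spin=[0.1,0.2,0.3,0.4,0.5],
)

```text
t: 1.35
ee_pos: [0.4335, 0.298, 0.2808]
eef_rot: [-1.571, -0.001, -2.075]
contact_force: [0.5, 0.5, -0.0]
grip_width: 0.0855
```

Request:
move_arm(
  slide=[
    [0,0,0],
    [0,0,0],
    [0,0,0],
    [0,0,0],
    [0,0,0],
  ],
  spin=[0.1,0.2,0.3,0.4,0.5],
)

```text
t: 1.77
ee_pos: [0.4336, 0.2978, 0.2807]
eef_rot: [-1.571, -0.001, -2.576]
contact_force: [-0.1, -0.2, 0.6]
grip_width: 0.0853
```

Request:
move_arm(
  slide=[
    [0,0,0],
    [0,0,0],
    [0,0,0],
    [0,0,0],
    [0,0,0],
  ],
  spin=[0.1,0.2,0.3,0.395,0.395],
)

```text
t: 2.18
ee_pos: [0.4337, 0.2978, 0.2807]
eef_rot: [-1.57, -0.001, -2.968]
contact_force: [0.1, 1.6, -0.1]
grip_width: 0.0852
```

```bash
python3 - <<'E'
from h import *
st()
f,W=cloud("wrist"); np.save("w1.npy",W); save("w1",f)
print(np.round(arm.capture("wrist")["T_tool_cam"],3))
P=W.reshape(-1,3); m=(abs(P[:,0]-.433)<.09)&(abs(P[:,1]-.298)<.06)
rect(P[m&(P[:,2]>.1)&(P[:,2]<.125)],"paneltop"); rect(P[m&(P[:,2]>.022)&(P[:,2]<.037)],"rack")
E
```

```text
{'t': 2.1833, 'joint_positions': [0.5544, -0.047, 1.8558, 0.0, 1.3339, 1.9517], 'ee_pos': [0.4337, 0.2978, 0.2807], 'eef_rot': [-1.5704, -0.001, -2.9681], 'contact_force': [0.1167, 1.5621, -0.0903], 'grip_width': 0.0852}
[[-0.     0.957  0.291 -0.073]
 [-0.    -0.291  0.957 -0.143]
 [ 1.     0.     0.    -0.001]
 [ 0.     0.     0.     1.   ]]
paneltop 883 c [434.2 298.1] size [95.9  7.7] ang 10.19 z [0.101 0.111]
rack 4711 c [432.9 297.6] size [124.4  60. ] ang 10.06 z [0.025 0.034]
```

Request:
move_arm(
  slide=[
    [0,40,0],
    [0,80,0],
    [0,120,0],
    [0,160,0],
    [0,185,0],
  ],
  spin=[0,0,0,0,0],
)

```text
t: 2.7
ee_pos: [0.4315, 0.2964, 0.092]
eef_rot: [-1.569, -0.005, -2.963]
contact_force: [-0.1, -0.5, -0.2]
grip_width: 0.0854
```

Request:
move_arm(
  slide=[
    [0,8,0],
    [0,16,0],
    [0,16,0],
    [0,16,0],
    [0,16,0],
  ],
  spin=[0,0,0,0,0],
)

```text
t: 3.12
ee_pos: [0.4357, 0.2991, 0.0826]
eef_rot: [-1.572, 0.004, -2.965]
contact_force: [0.3, -0.1, 1.0]
grip_width: 0.0854
```

Request:
move_arm(
  slide=[
    [0,0,0],
    [0,0,0],
    [0,0,0],
    [0,0,0],
    [0,0,0],
  ],
  spin=[0,0,0,0,0],
  hand=1,
)

```text
t: 3.53
ee_pos: [0.4341, 0.2981, 0.0806]
eef_rot: [-1.571, 0.0, -2.966]
contact_force: [0.1, -0.4, 0.0]
grip_width: 0.0253
```

Request:
move_arm(
  slide=[
    [0,0,0],
    [0,0,0],
    [0,0,0],
    [0,0,0],
    [0,0,0],
  ],
  spin=[0,0,0,0,0],
)

```text
t: 3.95
ee_pos: [0.4341, 0.298, 0.0804]
eef_rot: [-1.571, 0.0, -2.966]
contact_force: [-0.1, -0.6, 0.8]
grip_width: 0.0072
```

Request:
move_arm(
  slide=[
    [0,0,0],
    [0,0,0],
    [0,0,0],
    [0,0,0],
    [0,0,0],
  ],
  spin=[0,0,0,0,0],
)

```text
t: 4.37
ee_pos: [0.4341, 0.298, 0.0804]
eef_rot: [-1.571, 0.0, -2.966]
contact_force: [-0.1, -1.0, 1.8]
grip_width: 0.0071
```

Request:
move_arm(
  slide=[
    [0,-30,0],
    [0,-70,0],
    [0,-110,0],
    [0,-150,0],
    [0,-170,0],
  ],
  spin=[0,0,0,0,0],
)

```text
t: 4.78
ee_pos: [0.4355, 0.2991, 0.2555]
eef_rot: [-1.573, 0.006, -2.966]
contact_force: [1.6, 0.8, 0.3]
grip_width: 0.0073
```

Request:
move_arm(
  slide=[
    [-8,0,38],
    [-16,0,76],
    [-24,0,114],
    [-32,0,152],
    [-40,0,190],
  ],
  spin=[0,0,0,0,0],
)

```text
t: 5.2
ee_pos: [0.5064, 0.1164, 0.2498]
eef_rot: [-1.571, -0.001, -2.965]
contact_force: [0.2, 0.0, -0.5]
grip_width: 0.0075
```

Request:
move_arm(
  slide=[
    [-5,0,20],
    [-10,0,35],
    [-10,0,35],
    [-10,0,35],
    [-10,0,35],
  ],
  spin=[0,0,0,0,0],
)

```text
t: 5.62
ee_pos: [0.5219, 0.0857, 0.2497]
eef_rot: [-1.572, -0.001, -2.966]
contact_force: [-0.1, -0.3, -1.0]
grip_width: 0.0077
```

```bash
python3 - <<'E'
from h import *
st()
f,W=cloud("wrist"); np.save("w2.npy",W); save("w2",f)
E
```

```text
{'t': 5.6167, 'joint_positions': [0.1153, -0.0243, 1.8906, 0.0007, 1.2766, 1.5102], 'ee_pos': [0.5219, 0.0857, 0.2497], 'eef_rot': [-1.5715, -0.0013, -2.9659], 'contact_force': [-0.1276, -0.294, -1.0332], 'grip_width': 0.0077}
```

View pics/w2.png

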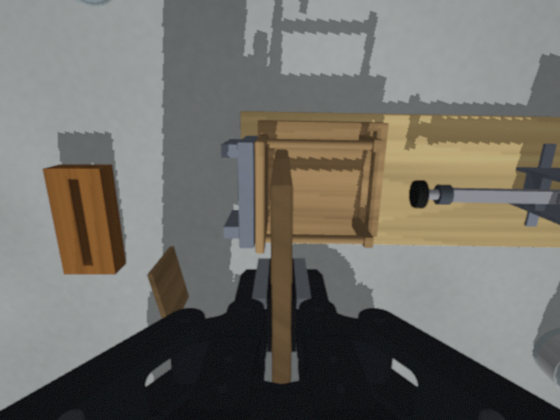

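The wrist view shows the held panel at (283,250), the slot strip at (378,185), the fixed end panel at (260,190), the pad at (420,194) and the empty rack at (85,220).

```bash
python3 - <<'E'
from h import *
W=np.load("w2.npy"); P=W[115:255,225:395].reshape(-1,3); P=P[np.isfinite(P[:,0])]
top=P[(abs(P[:,2]-.040)<.005)]; rect(top,"base top")
fl=P[(P[:,2]>.014)&(P[:,2]<.031)]
B=W[115:250,290:560].reshape(-1,3); rect(B[abs(B[:,2]-.012)<.004],"board")
a=np.radians(9.2); 
for a in np.radians([8.7,9.3,9.9]):
    d=np.array([-np.sin(a),np.cos(a)]); e=np.array([np.cos(a),np.sin(a)])
    t=np.c_[top[:,:2]@d,top[:,:2]@e]; print(np.degrees(a),"base top along d",np.round(np.percentile(t[:,0],[0.1,1,99,99.9]),4),"e",np.round(np.percentile(t[:,1],[.1,1,99,99.9]),4))
a=np.radians(9.2);d=np.array([-np.sin(a),np.cos(a)]); e=np.array([np.cos(a),np.sin(a)])
# slot floor/holes: histogram along d near low end
q=P[:,:2]@d; r=P[:,:2]@e; m=(P[:,2]<.05)&(abs(r-np.median(t[:,1]))<.045)
lo=np.percentile(t[:,0],.5)
for k in np.arange(lo-.008,lo+.04,.002):
    s=m&(q>=k)&(q<k+.002); print(round(k,4),s.sum(), np.round(np.percentile(P[s,2],[5,50,95]),3) if s.sum() else '')
hi=P[(P[:,2]>.09)&(P[:,2]<.106)]; hq=np.c_[hi[:,:2]@d,hi[:,:2]@e]; print("high d",np.round(np.percentile(hq[:,0],[.5,50,99.5]),4),"e",np.round(np.percentile(hq[:,1],[.5,99.5]),4))
# held panel
H=W[150:385,265:300].reshape(-1,3); print("panel top z",np.nanmedian(H[:,2])); H=H[(H[:,2]>.25)&(H[:,2]<.29)]; rect(H,"held")
# pad & rod
F=W[170:220,405:560].reshape(-1,3);F=F[(F[:,2]>.05)&(F[:,2]<.085)]; rect(F,"rod"); print("pad face d",np.percentile(F[:,:2]@d,[99,99.8]))
print("d,e of 0",d,e)
E
```

```text
base top 9227 c [526.9  62. ] size [119.7 161.3] ang 8.7 z [0.035 0.045]
board 19649 c [542.8 -82. ] size [150.1 323.4] ang 9.17 z [0.009 0.016]
8.7 base top along d [-0.0987 -0.0977  0.0292  0.06  ] e [0.471  0.4725 0.5892 0.5899]
9.3 base top along d [-0.1043 -0.1033  0.0231  0.0545] e [0.4707 0.4722 0.5889 0.5894]
9.9 base top along d [-0.1103 -0.1089  0.017   0.0491] e [0.4701 0.4716 0.5885 0.5895]
-0.1174 148 [0.011 0.012 0.014]
-0.1154 140 [0.011 0.013 0.014]
-0.1134 120 [0.011 0.013 0.014]
-0.1114 0 
-0.1094 0 
-0.1074 0 
-0.1054 8 [0.038 0.039 0.04 ]
-0.1034 146 [0.039 0.04  0.042]
-0.1014 153 [0.039 0.041 0.042]
-0.0994 145 [0.039 0.04  0.042]
-0.0974 164 [0.038 0.04  0.042]
-0.0954 451 [0.02  0.033 0.039]
-0.0934 127 [0.019 0.021 0.023]
-0.0914 128 [0.019 0.021 0.022]
-0.0894 116 [0.019 0.021 0.022]
-0.0874 38 [0.02  0.021 0.022]
-0.0854 0 
-0.0834 72 [0.037 0.038 0.041]
-0.0814 114 [0.039 0.04  0.044]
-0.0794 139 [0.04  0.041 0.043]
-0.0774 148 [0.039 0.041 0.043]
-0.0754 154 [0.039 0.041 0.043]
-0.0734 143 [0.039 0.04  0.042]
-0.0714 148 [0.039 0.041 0.042]
high d [-0.082  -0.0389  0.0338] e [0.4818 0.5777]
panel top z 0.2773567959948628
held 5595 c [528.5  87.2] size [84.1 14.9] ang 14.18 z [0.25 0.29]
rod 3078 c [ 546.1 -120.2] size [ 42.3 156.9] ang 12.36 z [0.05  0.085]
pad face d [-0.12799997 -0.12773498]
d,e of 0 [-0.15988119  0.98713627] [0.98713627 0.15988119]
```

```bash
python3 - <<'E'
from h import *
W=np.load("w2.npy"); P=W[115:255,225:395].reshape(-1,3); P=P[np.isfinite(P[:,0])]
a=np.radians(9.2);d=np.array([-np.sin(a),np.cos(a)]); e=np.array([np.cos(a),np.sin(a)])
q=P[:,:2]@d; r=P[:,:2]@e; z=P[:,2]
m=(abs(r-.530)<.042)&(q>-.1)&(q<-.08)&(z>.024)&(z<.035)
for k in range(2):
  c=np.polyfit(r[m]-.53,q[m],1); m=m&(abs(q-np.polyval(c,r-.53))<.002)
print("outer slot wall",m.sum(),np.round(c,4))
m=(abs(r-.530)<.05)&(q>-.11)&(q<-.1)&(abs(z-.04)<.004)
rb=np.arange(.485,.575,.01); qe=[np.min(q[m&(abs(r-x)<.005)]) for x in rb]; print("base edge",np.round(np.polyfit(rb-.53,qe,1),4))
m=(q>-.092)&(q<-.087)&(z<.024)&(z>.016); print("floor e ext",np.round(np.percentile(r[m],[0.5,99.5]),4))
H=W[150:385,255:310].reshape(-1,3); H=H[np.isfinite(H[:,0])]
for z0,z1 in((.270,.285),):
  h=H[(H[:,2]>z0)&(H[:,2]<z1)]; hq=h[:,:2]@d; hr=h[:,:2]@e
  g=(hr>.50)
  rect(h,"held"); print("held e",np.round(np.percentile(hr,[.5,99.5]),4)); 
  for x in np.arange(.49,.60,.01):
    k=abs(hr-x)<.004
    if k.sum()>20: print(round(x,3),k.sum(),np.round(np.percentile(hq[k],[1,50,99]),4),np.round(np.median(h[k,2]),4))
E
```

```text
outer slot wall 180 [-0.002  -0.0937]
base edge [-0.0027 -0.1033]
floor e ext [0.4809 0.5893]
held 4905 c [528.5  87.2] size [83.8 20.5] ang 17.94 z [0.27  0.285]
held e [0.4944 0.5774]
0.5 315 [-0.0024  0.0017  0.0055] 0.2773
0.51 335 [-0.0021  0.0016  0.0055] 0.2774
0.52 344 [-0.0018  0.002   0.0056] 0.2777
0.53 362 [-0.0017  0.002   0.0057] 0.2776
0.54 1051 [-0.0077  0.0021  0.012 ] 0.2778
0.55 441 [-0.0016  0.0022  0.0062] 0.2778
0.56 461 [-0.0013  0.0026  0.0063] 0.2779
0.57 496 [-0.0013  0.0025  0.0063] 0.278
0.58 182 [-0.0009  0.0026  0.0065] 0.2766
```

Request:
move_arm(
  slide=[
    [0,0,30],
    [0,0,60],
    [-1,0,90],
    [-1,0,90],
    [-1,0,90],
  ],
  spin=[0.013,0.013,0.013,0.013,0.013],
)

```text
t: 6.08
ee_pos: [0.5392, -0.0031, 0.2502]
eef_rot: [-1.571, -0.0, -2.98]
contact_force: [-0.3, -0.1, -0.8]
grip_width: 0.0074
```

Request:
move_arm(
  slide=[
    [0,30,0],
    [0,60,0],
    [0,90,0],
    [0,115,0],
    [0,120,0],
  ],
  spin=[0,0,0,0,0],
)

```text
t: 6.5
ee_pos: [0.5357, -0.0016, 0.1256]
eef_rot: [-1.572, -0.007, -2.977]
contact_force: [-1.4, -0.8, -0.4]
grip_width: 0.0075
```

Request:
move_arm(
  slide=[
    [0,0,0],
    [0,0,0],
    [0,0,0],
    [0,0,0],
    [0,0,0],
  ],
  spin=[0,0,0,0,0],
)

```text
t: 6.92
ee_pos: [0.5406, -0.003, 0.1321]
eef_rot: [-1.57, 0.003, -2.979]
contact_force: [1.2, 0.6, -0.8]
grip_width: 0.0071
```

```bash
python3 - <<'E'
from h import *
st()
f,W=cloud("wrist"); np.save("w3.npy",W); save("w3",f)
f,W=cloud("side"); np.save("s3.npy",W); cv2.imwrite("s3.png",f[...,::-1]); g=cv2.resize(f[160:280,190:320],None,fx=4,fy=4,interpolation=cv2.INTER_CUBIC)
w3=cv2.imread("pics/w3.png")[:, :]
cv2.imwrite("pics/c3.png",np.hstack([cv2.resize(g[...,::-1],(400,370)),cv2.resize(w3,(400,370))]))
E
```

```text
{'t': 6.9167, 'joint_positions': [-0.0518, 0.0935, 1.9957, 0.0002, 1.0494, 1.3559], 'ee_pos': [0.5406, -0.003, 0.1321], 'eef_rot': [-1.5703, 0.003, -2.9786], 'contact_force': [1.1861, 0.6066, -0.8337], 'grip_width': 0.0071}
```

View pics/c3.png

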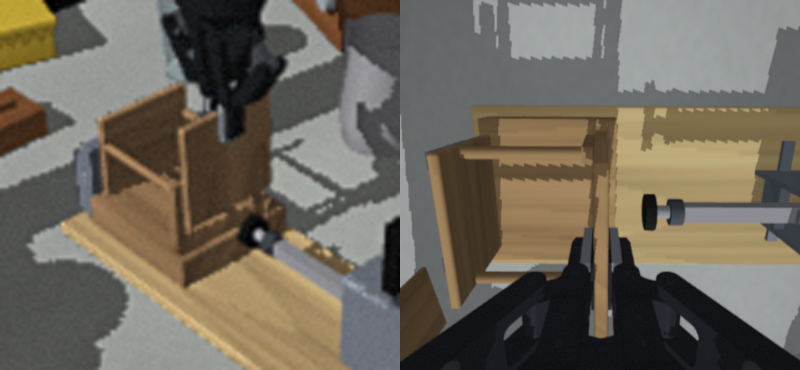

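The panel hangs over the slot, at crop (225,160) in the side view. The pad is clear of it. I'll measure the panel's face against the base's outer face.

```bash
cat > m.py <<'E'
from h import *
a=np.radians(9.1);d=np.array([-np.sin(a),np.cos(a)]); e=np.array([np.cos(a),np.sin(a)])
def rep(W,zs,n,qr=(-.12,-.075),rr=(.47,.59)):
    P=W.reshape(-1,3);P=P[np.isfinite(P[:,0])];q=P[:,:2]@d;r=P[:,:2]@e
    for z0,z1 in zs:
        m=(q>qr[0])&(q<qr[1])&(r>rr[0])&(r<rr[1])&(P[:,2]>z0)&(P[:,2]<z1)
        if m.sum()<10: continue
        b=np.median(q[m]); m&=abs(q-b)<.004; c=np.polyfit(r[m]-.53,q[m],1)
        print(n,(z0,z1),m.sum(),"q",np.round(c[1]*1000,2),"slope",np.round(c[0],4),"e",np.round(np.percentile(r[m],[.5,99.5])*1000,1),"z",np.round(np.percentile(P[m,2],[1,99]),3))
E
python3 - <<'E'
from m import *
S=np.load("s3.npy"); rep(S,[(.02,.034),(.066,.085),(.085,.105)],"side")
W=np.load("w3.npy"); rep(W,[(.036,.044),(.155,.166)],"wrist")
P=W.reshape(-1,3);q=P[:,:2]@d;r=P[:,:2]@e
m=(abs(r-.55)<.03)&(abs(P[:,2]-.04)<.004)&(q<-.09);print("wrist base top q",np.percentile(q[m],[1,50,99]))
E
```

```text
side (0.02, 0.034) 96 q -100.8 slope 0.0078 e [470.9 588.3] z [0.02  0.034]
side (0.066, 0.085) 169 q -90.91 slope -0.0039 e [485.2 579. ] z [0.066 0.085]
side (0.085, 0.105) 177 q -90.86 slope 0.004 e [484.5 579.3] z [0.085 0.105]
wrist (0.036, 0.044) 912 q -97.8 slope 0.0273 e [501.6 589.5] z [0.037 0.042]
wrist (0.155, 0.166) 4192 q -87.66 slope 0.0032 e [498.7 581.6] z [0.158 0.162]
wrist base top q [-0.28073537 -0.09983482 -0.0934283 ]
```

Request:
move_arm(
  slide=[
    [2,3,-0.5],
    [2,8,-0.5],
    [2,13,-0.5],
    [2,18,-0.5],
    [2,20,-0.5],
  ],
  spin=[0,0,0,0,0],
)

```text
t: 7.43
ee_pos: [0.5363, -0.0031, 0.1088]
eef_rot: [-1.571, -0.002, -2.979]
contact_force: [-0.4, 0.4, -0.9]
grip_width: 0.0072
```

Request:
move_arm(
  slide=[
    [0,2,0],
    [0,4,0],
    [0,6,0],
    [0,8,0],
    [0,8,0],
  ],
  spin=[0,0,0,0,0],
)

```text
t: 7.85
ee_pos: [0.537, -0.003, 0.1018]
eef_rot: [-1.571, -0.001, -2.979]
contact_force: [0.4, 0.0, -0.2]
grip_width: 0.0072
```

Request:
move_arm(
  slide=[
    [0,2,0],
    [0,4,0],
    [0,6,0],
    [0,8,0],
    [0,8,0],
  ],
  spin=[0,0,0,0,0],
)

```text
t: 8.27
ee_pos: [0.5368, -0.003, 0.0937]
eef_rot: [-1.571, -0.001, -2.979]
contact_force: [-0.2, -0.1, -1.2]
grip_width: 0.0075
```

Request:
move_arm(
  slide=[
    [0,1,0],
    [0,1,0],
    [0,2,0],
    [0,2,0],
    [0,2,0],
  ],
  spin=[0,0,0,0,0],
)

```text
t: 8.68
ee_pos: [0.5375, -0.0031, 0.0927]
eef_rot: [-1.571, 0.001, -2.979]
contact_force: [-0.1, -0.1, 2.4]
grip_width: 0.0072
```

```bash
python3 - <<'E'
from m import *
st(); f,S=cloud("side"); rep(S,[(.02,.034),(.05,.07),(.07,.09),(.09,.2)],"side")
f,W=cloud("wrist"); rep(W,[(.112,.13)],"wrist top")
E
```

```text
{'t': 8.6833, 'joint_positions': [-0.052, 0.1348, 2.0314, -0.0, 0.9748, 1.356], 'ee_pos': [0.5375, -0.0031, 0.0927], 'eef_rot': [-1.5707, 0.0005, -2.9788], 'contact_force': [-0.0902, -0.149, 2.3604], 'grip_width': 0.0072}
side (0.02, 0.034) 100 q -101.15 slope 0.0027 e [470.6 587.8] z [0.02  0.034]
side (0.05, 0.07) 170 q -90.27 slope 0.0027 e [481.5 576.6] z [0.05 0.07]
side (0.07, 0.09) 170 q -90.52 slope 0.0072 e [481.4 574.5] z [0.07 0.09]
side (0.09, 0.2) 214 q -90.81 slope -0.004 e [481.3 575.8] z [0.091 0.191]
wrist top (0.112, 0.13) 4237 q -87.31 slope 0.0021 e [495.8 578.7] z [0.115 0.128]
```

Request:
move_arm(
  slide=[
    [0,0,0],
    [0,0,0],
    [0,0,0],
    [0,0,0],
    [0,0,0],
  ],
  spin=[0,0,0,0,0],
  hand=0,
)

```text
t: 9.2
ee_pos: [0.5371, -0.0031, 0.0921]
eef_rot: [-1.571, -0.0, -2.979]
contact_force: [0.3, -0.1, -0.2]
grip_width: 0.0429
```

Request:
move_arm(
  slide=[
    [0,-15,0],
    [0,-50,0],
    [0,-90,0],
    [0,-130,0],
    [0,-150,0],
  ],
  spin=[0,0,0,0,0],
)

```text
t: 9.62
ee_pos: [0.5395, -0.0031, 0.2479]
eef_rot: [-1.569, 0.007, -2.979]
contact_force: [0.8, -0.3, 0.1]
grip_width: 0.0428
```

```bash
python3 - <<'E'
from m import *
st(); f,S=cloud("side"); rep(S,[(.02,.034),(.05,.07),(.07,.09),(.09,.13)],"side")
f,W=cloud("wrist"); rep(W,[(.112,.13)],"wrist top"); save("w4",f)
np.save("w4.npy",W)
E
```

```text
{'t': 9.6167, 'joint_positions': [-0.052, -0.0083, 1.8782, 0.0, 1.2644, 1.356], 'ee_pos': [0.5395, -0.0031, 0.2479], 'eef_rot': [-1.5693, 0.007, -2.9788], 'contact_force': [0.7985, -0.2537, 0.095], 'grip_width': 0.0428}
side (0.02, 0.034) 97 q -101.38 slope -0.0018 e [470.8 587.5] z [0.02  0.034]
side (0.05, 0.07) 165 q -90.35 slope 0.0021 e [482.1 577.3] z [0.05 0.07]
side (0.07, 0.09) 178 q -90.31 slope 0.0008 e [482.2 575.9] z [0.07 0.09]
side (0.09, 0.13) 312 q -90.22 slope 0.0032 e [481.7 575.8] z [0.09  0.123]
wrist top (0.112, 0.13) 1012 q -87.3 slope 0.0033 e [484.1 579.3] z [0.119 0.122]
```

View pics/w4.png

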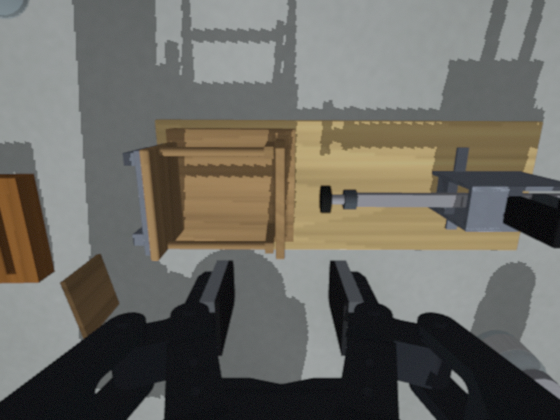

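The panel is fully seated: top at 0.120 m, upright, and in line. The gripper is clear and the pad at (325,200) is still off the panel. Next I move above the trigger.

Request:
move_arm(
  slide=[
    [0,0,38],
    [0,0,76],
    [0,0,114],
    [0,0,152],
    [0,0,185],
  ],
  spin=[0,0,0,0,0],
  hand=-0.8,
)

```text
t: 10.13
ee_pos: [0.5665, -0.1875, 0.2405]
eef_rot: [-1.571, -0.002, -2.979]
contact_force: [0.5, 0.5, 0.3]
grip_width: 0.0768
```

Request:
move_arm(
  slide=[
    [2,0,15],
    [2,0,33],
    [2,0,33],
    [2,0,33],
    [2,0,33],
  ],
  spin=[0,0,0,0,0],
)

```text
t: 10.55
ee_pos: [0.57, -0.2175, 0.2412]
eef_rot: [-1.572, -0.001, -2.979]
contact_force: [-0.1, 0.3, 0.0]
grip_width: 0.0771
```

```bash
cat >> m.py <<'E'
def gap(W):
    "distance panel outer face - pad face from side/wrist cloud"
    P=W.reshape(-1,3);P=P[np.isfinite(P[:,0])];q=P[:,:2]@d;r=P[:,:2]@e;z=P[:,2]
    m=(abs(r-.53)<.018)&(z>.05)&(z<.08)&(q<-.0925)&(q>-.16)
    p=(abs(r-.53)<.05)&(z>.09)&(z<.115)&(q>-.1)&(q<-.083)
    print("pad",m.sum(),"q max",np.round(np.percentile(q[m],[50,95,99,100])*1e3,1) if m.sum() else '',"panel q",np.round(np.median(q[p])*1e3,1) if p.sum() else '')
E
python3 - <<'E'
from m import *
st(); print("q,e tcp",np.array(arm.sense()["ee_pos"])[:2]@np.c_[d,e])
gap(np.load("w4.npy")); 
f,S=cloud("side"); gap(S)
f,W=cloud("wrist"); np.save("w5.npy",W); save("w5",f)
for n,A in(("wrist",W),("side",S),("scene",np.load("scene.npy"))):
    P=A.reshape(-1,3);P=P[np.isfinite(P[:,0])];q=P[:,:2]@d;r=P[:,:2]@e;z=P[:,2]
    m=(abs(r-.53)<.03)&(q>-.37)&(q<-.25)&(z>.15)&(z<.165)
    h=np.histogram(q[m],np.arange(-.36,-.265,.004)); print(n,m.sum(),list(zip(np.round(h[1]*1e3).astype(int),h[0])),"e",np.round(np.percentile(r[m],[1,99]),4) if m.sum() else '')
    m=(abs(r-.53)<.03)&(q>-.40)&(q<-.2)&(z>.09)&(z<.102); print("plates q",np.round(np.percentile(q[m],[1,99]),4),"e",np.round(np.percentile(r[m],[1,99]),4)) if m.sum() else ''
E
```

```text
{'t': 10.55, 'joint_positions': [-0.4056, 0.1376, 1.7357, 0.0007, 1.2704, 1.0021], 'ee_pos': [0.57, -0.2175, 0.2412], 'eef_rot': [-1.5725, -0.0014, -2.9787], 'contact_force': [-0.0595, 0.2798, 0.0357], 'grip_width': 0.0771}
q,e tcp [-0.30486862  0.52845304]
pad 687 q max [-139.4 -127.4 -127.3 -127.3] panel q -87.1
pad 94 q max [-136.7  -93.1  -92.8  -92.6] panel q -90.4
wrist 1402 [(np.int64(-360), np.int64(0)), (np.int64(-356), np.int64(0)), (np.int64(-352), np.int64(0)), (np.int64(-348), np.int64(0)), (np.int64(-344), np.int64(0)), (np.int64(-340), np.int64(165)), (np.int64(-336), np.int64(207)), (np.int64(-332), np.int64(213)), (np.int64(-328), np.int64(53)), (np.int64(-324), np.int64(0)), (np.int64(-320), np.int64(0)), (np.int64(-316), np.int64(0)), (np.int64(-312), np.int64(0)), (np.int64(-308), np.int64(0)), (np.int64(-304), np.int64(107)), (np.int64(-300), np.int64(195)), (np.int64(-296), np.int64(231)), (np.int64(-292), np.int64(226)), (np.int64(-288), np.int64(5)), (np.int64(-284), np.int64(0)), (np.int64(-280), np.int64(0)), (np.int64(-276), np.int64(0)), (np.int64(-272), n
[... 957 characters left out ...]
 np.int64(0)), (np.int64(-348), np.int64(0)), (np.int64(-344), np.int64(13)), (np.int64(-340), np.int64(15)), (np.int64(-336), np.int64(9)), (np.int64(-332), np.int64(4)), (np.int64(-328), np.int64(0)), (np.int64(-324), np.int64(0)), (np.int64(-320), np.int64(0)), (np.int64(-316), np.int64(0)), (np.int64(-312), np.int64(0)), (np.int64(-308), np.int64(5)), (np.int64(-304), np.int64(19)), (np.int64(-300), np.int64(9)), (np.int64(-296), np.int64(8)), (np.int64(-292), np.int64(4)), (np.int64(-288), np.int64(0)), (np.int64(-284), np.int64(0)), (np.int64(-280), np.int64(0)), (np.int64(-276), np.int64(0)), (np.int64(-272), np.int64(0))] e [0.5114 0.537 ]
plates q [-0.3582 -0.2584] e [0.502  0.5471]
```

View pics/w5.png

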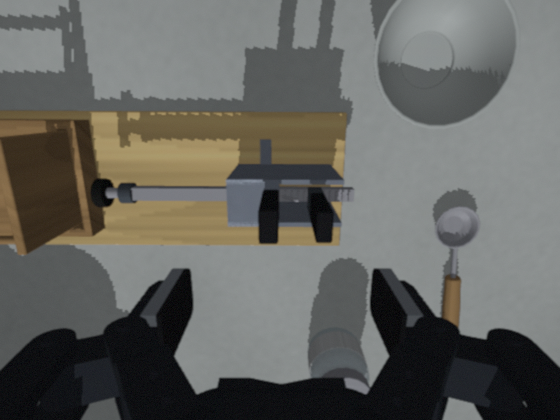

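The trigger's rear face is at q = -0.340 and the handle front at -0.288, with e centre 0.5235. The pad is 36 mm from the panel. I'll straddle both with the jaws held open and push the trigger with the rear finger by moving the arm.

Request:
move_arm(
  slide=[
    [5,10,2],
    [5,40,2],
    [5,75,2],
    [5,105,2],
    [5,120,2],
  ],
  spin=[0,0,0,0,0],
  newtons=60,
)

```text
t: 11.07
ee_pos: [0.5627, -0.2193, 0.1172]
eef_rot: [-1.574, -0.006, -2.978]
contact_force: [-1.3, 1.4, -0.7]
grip_width: 0.077
```

Request:
move_arm(
  slide=[
    [0,8,0],
    [0,14,0],
    [0,14,0],
    [0,14,0],
    [0,14,0],
  ],
  spin=[0,0,0,0,0],
)

```text
t: 11.48
ee_pos: [0.5673, -0.2218, 0.1101]
eef_rot: [-1.569, 0.003, -2.979]
contact_force: [0.1, -0.8, 1.3]
grip_width: 0.0771
```

```bash
cat >> m.py <<'E'
def look():
    s=arm.sense(); p=np.array(s["ee_pos"]); F=np.array(s["contact_force"]); print("t",round(s["t"],2),"tcp q,e,z mm",np.round([p[:2]@d*1e3,p[:2]@e*1e3,p[2]*1e3],1),"F d,e,z",np.round([F[:2]@d,F[:2]@e,F[2]],1),"w",round(s["grip_width"]*1e3,1))
    for n in("side","wrist"):
        f,W=cloud(n); np.save("last_"+n+".npy",W); cv2.imwrite("last_"+n+".png",f[...,::-1])
        P=W.reshape(-1,3);P=P[np.isfinite(P[:,0])];q=P[:,:2]@d;r=P[:,:2]@e;z=P[:,2]
        g=lambda m:np.round(np.percentile(q[m],[1,50,99])*1e3,1) if m.sum()>4 else None
        k=(abs(r-.523)<.02)&(z>.066)&(z<.082)&(q>-.16)&(q<-.094)
        print(n,"padtop",k.sum(),g(k),"panel",g((abs(r-.53)<.04)&(z>.095)&(z<.115)&(q>-.1)&(q<-.083)),"trigtop",g((abs(r-.5235)<.009)&(z>.152)&(z<.164)&(q>-.345)&(q<-.309)),"handle",g((abs(r-.5235)<.009)&(z>.152)&(z<.164)&(q>-.305)&(q<-.28)))
E
python3 -c "
from m import *
look()"
```

```text
t 11.48 tcp q,e,z mm [-308.7  525.1  110.1] F d,e,z [-0.8 -0.   1.3] w 77.1
side padtop 67 [-159.2 -136.5 -126.4] panel [-93.2 -90.6 -87.7] trigtop [-339.6 -335.6 -327. ] handle [-302.2 -297.9 -287.8]
wrist padtop 536 [-159.9 -155.  -144.8] panel None trigtop [-339.  -332.4 -327.4] handle [-301.5 -295.  -287.8]
```

Request:
move_arm(
  slide=[
    [0,0,-4],
    [0,0,-8],
    [0,0,-10],
    [0,0,-12],
    [0,0,-14],
  ],
  spin=[0,0,0,0,0],
)

```text
t: 12.0
ee_pos: [0.5645, -0.2086, 0.1093]
eef_rot: [-1.568, 0.002, -2.978]
contact_force: [-0.1, -5.9, 2.0]
grip_width: 0.0768
```

Request:
move_arm(
  slide=[
    [0,0,-3],
    [0,0,-6],
    [0,0,-9],
    [0,0,-12],
    [0,0,-12],
  ],
  spin=[0,0,0,0,0],
)

```text
t: 12.42
ee_pos: [0.5626, -0.1968, 0.1093]
eef_rot: [-1.568, 0.002, -2.978]
contact_force: [0.4, -7.4, 2.6]
grip_width: 0.077
```

```bash
python3 -c "
from m import *
look()"
```

```text
t 12.42 tcp q,e,z mm [-283.4  524.4  109.3] F d,e,z [-7.3 -0.8  2.6] w 77.0
side padtop 90 [-158.5 -126.6 -113.5] panel [-93.5 -90.5 -87.2] trigtop [-335.8 -333.2 -311.4] handle [-302.8 -298.5 -288.2]
wrist padtop 1658 [-159.5 -143.3 -123.2] panel None trigtop [-341.3 -313.6 -309. ] handle [-301.2 -294.  -287.5]
```

Request:
move_arm(
  slide=[
    [0,0,-1],
    [0,0,-2],
    [0,0,-3],
    [0,0,-3],
    [0,0,-3],
  ],
  spin=[0,0,0,0,0],
)

```text
t: 12.93
ee_pos: [0.5623, -0.1943, 0.1093]
eef_rot: [-1.567, 0.002, -2.979]
contact_force: [1.1, -6.4, 1.6]
grip_width: 0.0767
```

Request:
move_arm(
  slide=[
    [0,0,6],
    [0,0,12],
    [0,0,18],
    [0,0,24],
    [0,0,29],
  ],
  spin=[0,0,0,0,0],
)

```text
t: 13.35
ee_pos: [0.5654, -0.2212, 0.1075]
eef_rot: [-1.573, -0.001, -2.979]
contact_force: [-0.7, 0.0, -0.4]
grip_width: 0.0772
```

Request:
move_arm(
  slide=[
    [0,0,0],
    [0,0,0],
    [0,0,0],
    [0,0,0],
    [0,0,0],
  ],
  spin=[0,0,0,0,0],
)

```text
t: 13.77
ee_pos: [0.5658, -0.2208, 0.1081]
eef_rot: [-1.571, -0.0, -2.978]
contact_force: [0.1, 0.7, 0.0]
grip_width: 0.0771
```

```bash
python3 -c "
from m import *
look()"
```

```text
t 13.77 tcp q,e,z mm [-307.5  523.7  108.1] F d,e,z [0.7 0.2 0. ] w 77.1
side padtop 91 [-157.8 -125.2 -109.6] panel [-93.7 -90.2 -87.3] trigtop [-338.8 -334.2 -326.6] handle [-301.7 -298.4 -288.1]
wrist padtop 540 [-159.9 -152.5 -146.1] panel None trigtop [-344.9 -332.4 -327.4] handle [-301.5 -294.9 -287.9]
```

Request:
move_arm(
  slide=[
    [0,0,-4],
    [0,0,-8],
    [0,0,-11],
    [0,0,-14],
    [0,0,-16],
  ],
  spin=[0,0,0,0,0],
)

```text
t: 14.28
ee_pos: [0.5636, -0.2063, 0.1084]
eef_rot: [-1.568, 0.001, -2.978]
contact_force: [1.0, -6.7, -3.1]
grip_width: 0.0768
```

Request:
move_arm(
  slide=[
    [0,0,-2],
    [0,0,-4],
    [0,0,-6],
    [0,0,-6],
    [0,0,-6],
  ],
  spin=[0,0,0,0,0],
)

```text
t: 14.7
ee_pos: [0.5627, -0.2005, 0.1084]
eef_rot: [-1.569, 0.001, -2.978]
contact_force: [1.4, -5.6, -2.2]
grip_width: 0.0765
```

```bash
python3 -c "
from m import *
look()"
```

```text
t 14.7 tcp q,e,z mm [-287.   523.9  108.4] F d,e,z [-5.8  0.5 -2.2] w 76.5
side padtop 105 [-157.3 -125.3 -100.6] panel [-93.5 -90.5 -87. ] trigtop [-339.3 -333.9 -313.5] handle [-302.8 -297.9 -289. ]
wrist padtop 1443 [-159.7 -140.6 -127.2] panel None trigtop [-343.9 -316.3 -312.3] handle [-301.2 -294.2 -287.5]
```

Request:
move_arm(
  slide=[
    [0,0,-2],
    [0,0,-4],
    [0,0,-6],
    [0,0,-6],
    [0,0,-6],
  ],
  spin=[0,0,0,0,0],
)

```text
t: 15.22
ee_pos: [0.5618, -0.1948, 0.1084]
eef_rot: [-1.568, 0.001, -2.978]
contact_force: [2.1, -5.9, -2.1]
grip_width: 0.0768
```

Request:
move_arm(
  slide=[
    [0,0,6],
    [0,0,12],
    [0,0,18],
    [0,0,24],
    [0,0,28],
  ],
  spin=[0,0,0,0,0],
)

```text
t: 15.63
ee_pos: [0.566, -0.2217, 0.1083]
eef_rot: [-1.572, -0.0, -2.979]
contact_force: [0.2, -0.4, 0.6]
grip_width: 0.0766
```

Request:
move_arm(
  slide=[
    [0,0,0],
    [0,0,0],
    [0,0,0],
    [0,0,0],
    [0,0,0],
  ],
  spin=[0,0,0,0,0],
)

```text
t: 16.05
ee_pos: [0.5659, -0.2209, 0.1082]
eef_rot: [-1.571, -0.0, -2.979]
contact_force: [1.1, 0.0, -0.6]
grip_width: 0.0769
```

```bash
python3 - <<'E'
from m import *
look()
im=cv2.imread("last_side.png")[190:290,225:355]; cv2.imwrite("pics/s6.png",cv2.resize(im,None,fx=6,fy=6,interpolation=cv2.INTER_CUBIC))
E
```

```text
t 16.05 tcp q,e,z mm [-307.7  523.8  108.2] F d,e,z [-0.1  1.1 -0.6] w 76.9
side padtop 112 [-158.3 -124.   -95.9] panel [-94.  -90.4 -87.3] trigtop [-339.4 -334.8 -328.4] handle [-302.1 -298.1 -287.5]
wrist padtop 523 [-159.9 -153.1 -145.7] panel None trigtop [-339.5 -332.3 -327.3] handle [-301.5 -294.9 -287.8]
```

View pics/s6.png

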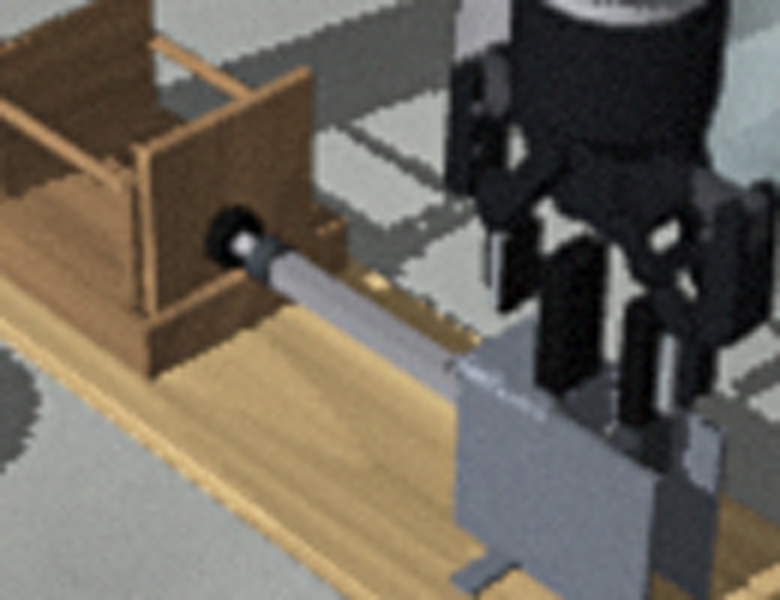

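The pad is now close to the panel, at crop (232,235), with a gap of about 4 to 5 mm. I'll do the final stroke in small steps, watching the force.

Request:
move_arm(
  slide=[
    [0,0,-4],
    [0,0,-8],
    [0,0,-10],
    [0,0,-12],
    [0,0,-12],
  ],
  spin=[0,0,0,0,0],
)

```text
t: 16.57
ee_pos: [0.5642, -0.2099, 0.1084]
eef_rot: [-1.569, 0.0, -2.978]
contact_force: [0.4, -4.3, -0.8]
grip_width: 0.0771
```

Request:
move_arm(
  slide=[
    [0,0,-0.5],
    [0,0,-1],
    [0,0,-1.5],
    [0,0,-2],
    [0,0,-2],
  ],
  spin=[0,0,0,0,0],
)

```text
t: 16.98
ee_pos: [0.564, -0.2084, 0.1084]
eef_rot: [-1.569, 0.0, -2.979]
contact_force: [0.6, -5.9, -1.7]
grip_width: 0.0768
```

```bash
python3 -c "
from m import *
look()"
```

```text
t 16.98 tcp q,e,z mm [-295.   523.9  108.4] F d,e,z [-5.9 -0.4 -1.7] w 76.8
side padtop 108 [-159.7 -124.   -94.6] panel [-91.1 -88.8 -85.5] trigtop [-344.5 -333.5 -321. ] handle [-302.5 -297.9 -287.8]
wrist padtop 977 [-159.8 -146.8 -133.4] panel None trigtop [-335.8 -324.  -320.3] handle [-301.4 -294.5 -287.7]
```

```bash
cat >> m.py <<'E'
def prof(W,n):
    P=W.reshape(-1,3);P=P[np.isfinite(P[:,0])];q=P[:,:2]@d;r=P[:,:2]@e;z=P[:,2]
    for z0,z1 in((.0715,.078),(.0685,.0715)):
        m=(abs(r-.523)<.014)&(z>z0)&(z<z1)&(q>-.15)&(q<-.084); h=np.histogram(q[m]*1e3,np.arange(-128,-83,2)); print(n,z0,dict(zip(h[1].astype(int).tolist(),h[0].tolist())))
E
python3 - <<'E'
from m import *
prof(np.load("last_side.npy"),"side now")
for n in("side","scene"):
    f,W=cloud(n); prof(W,n); P=W.reshape(-1,3)
    rep(W,[(.05,.07),(.07,.09),(.09,.115)],n,rr=(.545,.58))
    rep(W,[(.05,.07),(.07,.09),(.09,.115)],n,rr=(.48,.50))
    rep(W,[(.018,.036)],n)
    save("z_"+n,f)
E
```

```text
side now 0.0715 {-128: 0, -126: 1, -124: 3, -122: 1, -120: 1, -118: 0, -116: 3, -114: 1, -112: 0, -110: 0, -108: 0, -106: 1, -104: 0, -102: 4, -100: 3, -98: 3, -96: 3, -94: 4, -92: 6, -90: 9, -88: 1, -86: 0}
side now 0.0685 {-128: 1, -126: 6, -124: 2, -122: 1, -120: 2, -118: 2, -116: 0, -114: 1, -112: 0, -110: 0, -108: 1, -106: 0, -104: 0, -102: 2, -100: 2, -98: 3, -96: 0, -94: 1, -92: 0, -90: 0, -88: 1, -86: 0}
side 0.0715 {-128: 1, -126: 2, -124: 2, -122: 1, -120: 3, -118: 1, -116: 2, -114: 0, -112: 0, -110: 0, -108: 0, -106: 0, -104: 1, -102: 4, -100: 4, -98: 3, -96: 3, -94: 2, -92: 4, -90: 5, -88: 6, -86: 0}
side 0.0685 {-128: 2, -126: 2, -124: 2, -122: 1, -120: 1, -118: 1, -116: 1, -114: 0, -112: 1, -110: 1, -108: 0, -106: 0, -104: 2, -102: 0, -100: 6, -98: 0, -96: 1, -94: 0, -92: 2, -90: 0, -88: 1, -86: 0}
side (0.05, 0.07) 51 q -89.8 slope 0.0187 e [546.1 576.4] z [0.051 0.069]
side (0.07, 0.09) 61 q -89.3 slope 0.0104 e [546.2 577. ] z [0.071 0.09 ]
side (0.09, 0.115) 74 q -88.71 slope 0.0102 e [545.3 578.6] z [0.092 0.115]
side (0.05, 0.07) 36 q -90.15 slope -0.0244 e [482.2
[... 498 characters left out ...]
, -122: 1, -120: 0, -118: 1, -116: 0, -114: 0, -112: 0, -110: 0, -108: 0, -106: 0, -104: 1, -102: 2, -100: 1, -98: 1, -96: 0, -94: 1, -92: 1, -90: 1, -88: 1, -86: 0}
scene (0.05, 0.07) 45 q -91.19 slope -0.0027 e [545.5 579.1] z [0.05  0.069]
scene (0.07, 0.09) 43 q -91.51 slope 0.0145 e [546.5 578.6] z [0.07 0.09]
scene (0.09, 0.115) 56 q -89.79 slope -0.023 e [545.2 579.9] z [0.09  0.115]
scene (0.05, 0.07) 18 q -88.79 slope 0.084 e [487.2 498.8] z [0.05  0.069]
scene (0.07, 0.09) 18 q -89.38 slope 0.031 e [483.3 499.9] z [0.071 0.088]
scene (0.09, 0.115) 29 q -89.95 slope 0.0015 e [484.1 499.8] z [0.092 0.113]
scene (0.018, 0.036) 94 q -103.28 slope -0.0008 e [471.8 589.3] z [0.018 0.036]
```

Request:
move_arm(
  slide=[
    [0,0,-0.5],
    [0,0,-1],
    [0,0,-1.5],
    [0,0,-2],
    [0,0,-2],
  ],
  spin=[0,0,0,0,0],
)

```text
t: 17.6
ee_pos: [0.5637, -0.2065, 0.1084]
eef_rot: [-1.569, 0.001, -2.979]
contact_force: [1.5, -5.5, -1.6]
grip_width: 0.0768
```

```bash
cat >> m.py <<'E'
def fin():
    look()
    f,W=cloud("side"); W=np.concatenate([W.reshape(-1,3),np.load("last_side.npy").reshape(-1,3),cloud("side")[1].reshape(-1,3)])
    P=W[np.isfinite(W[:,0])];q=P[:,:2]@d;r=P[:,:2]@e;z=P[:,2]
    m=(abs(r-.523)<.014)&(z>.0685)&(z<.078)&(q>-.15)&(q<-.086); h=np.histogram(q[m]*1e3,np.arange(-132,-85,1)); print(dict(zip(h[1].astype(int).tolist(),h[0].tolist())))
    for rr in((.545,.58),(.48,.50)): rep(W,[(.05,.07),(.07,.09),(.09,.115)],"side",rr=rr)
    F=[np.array(arm.sense()["contact_force"])[:2]@d]; 
    for i in range(4): arm.capture("side"); F.append(np.array(arm.sense()["contact_force"])[:2]@d)
    print("Fd",np.round(F,1),"mean",np.mean(F))
E
python3 - <<'E'
from m import *
fin()
E
```

```text
t 17.6 tcp q,e,z mm [-293.1  523.9  108.4] F d,e,z [-5.7  0.6 -1.6] w 76.8
side padtop 109 [-158.1 -121.8  -94.7] panel [-91.6 -88.5 -85.7] trigtop [-344.2 -339.8 -321.4] handle [-302.2 -297.8 -287.6]
wrist padtop 1046 [-159.6 -146.  -131.8] panel None trigtop [-333.7 -322.1 -318.3] handle [-301.3 -294.4 -287.8]
{-132: 2, -131: 0, -130: 2, -129: 1, -128: 2, -127: 4, -126: 2, -125: 7, -124: 5, -123: 7, -122: 5, -121: 4, -120: 3, -119: 4, -118: 4, -117: 1, -116: 5, -115: 4, -114: 5, -113: 3, -112: 5, -111: 2, -110: 0, -109: 0, -108: 1, -107: 0, -106: 1, -105: 1, -104: 0, -103: 0, -102: 3, -101: 5, -100: 14, -99: 19, -98: 6, -97: 8, -96: 7, -95: 5, -94: 3, -93: 8, -92: 9, -91: 8, -90: 8, -89: 10, -88: 11, -87: 5}
side (0.05, 0.07) 161 q -89.27 slope 0.0087 e [545.4 576.9] z [0.05 0.07]
side (0.07, 0.09) 172 q -88.32 slope -0.0079 e [545.8 578.3] z [0.07 0.09]
side (0.09, 0.115) 213 q -88.84 slope 0.0099 e [545.6 577.7] z [0.09  0.115]
side (0.05, 0.07) 111 q -90.24 slope -0.0531 e [481.5 499.3] z [0.051 0.069]
side (0.07, 0.09) 119 q -91.12 slope -0.075 e [480.5 499.7] z [0.07 0.09]
side (0.09, 0.115) 150 q -92.08 slope -0.0939 e [481.2 499.7] z [0.09  0.115]
Fd [-6.  -6.  -5.6 -5.5 -5.6] mean -5.724680277247339
```

Request:
move_arm(
  slide=[
    [0,0,-0.5],
    [0,0,-1],
    [0,0,-1.5],
    [0,0,-2],
    [0,0,-2],
  ],
  spin=[0,0,0,0,0],
)

```text
t: 18.42
ee_pos: [0.5634, -0.205, 0.1084]
eef_rot: [-1.568, 0.001, -2.979]
contact_force: [1.0, -7.8, -3.0]
grip_width: 0.0772
```

```bash
python3 -c "
from m import *
fin()"
```

```text
t 18.42 tcp q,e,z mm [-291.5  523.9  108.4] F d,e,z [-7.9 -0.2 -3. ] w 77.2
side padtop 113 [-159.  -122.4  -95.2] panel [-91.3 -88.5 -86.1] trigtop [-343.9 -339.4 -319. ] handle [-302.  -297.4 -288.4]
wrist padtop 1093 [-159.6 -145.1 -130.4] panel None trigtop [-333.  -320.5 -316.8] handle [-301.3 -294.5 -287.8]
{-132: 0, -131: 2, -130: 3, -129: 1, -128: 1, -127: 2, -126: 2, -125: 6, -124: 3, -123: 10, -122: 4, -121: 5, -120: 6, -119: 1, -118: 2, -117: 5, -116: 4, -115: 4, -114: 4, -113: 7, -112: 2, -111: 1, -110: 1, -109: 1, -108: 1, -107: 0, -106: 1, -105: 1, -104: 1, -103: 0, -102: 2, -101: 3, -100: 13, -99: 10, -98: 15, -97: 10, -96: 11, -95: 3, -94: 4, -93: 6, -92: 10, -91: 10, -90: 9, -89: 11, -88: 8, -87: 3}
side (0.05, 0.07) 167 q -88.66 slope 0.0046 e [545.6 576.4] z [0.05 0.07]
side (0.07, 0.09) 165 q -89.1 slope 0.0113 e [545.  578.1] z [0.07 0.09]
side (0.09, 0.115) 229 q -88.55 slope 0.0072 e [545.1 579. ] z [0.09  0.115]
side (0.05, 0.07) 113 q -91.25 slope -0.0741 e [480.8 499.8] z [0.05  0.069]
side (0.07, 0.09) 123 q -90.96 slope -0.0717 e [480.9 499.8] z [0.07 0.09]
side (0.09, 0.115) 158 q -91.5 slope -0.0835 e [481.  499.9] z [0.091 0.114]
Fd [-7.6 -7.2 -8.  -7.5 -7.8] mean -7.616717138803887
```

The force rose by 1.9 N while the pad stayed put, so the pad is pressing and the spring is about 1 to 1.5 mm in.

Request:
move_arm(
  slide=[
    [0,0,-0.8],
    [0,0,-1.6],
    [0,0,-2.4],
    [0,0,-3],
    [0,0,-3],
  ],
  spin=[0,0,0,0,0],
)

```text
t: 19.23
ee_pos: [0.563, -0.2025, 0.1084]
eef_rot: [-1.567, 0.001, -2.979]
contact_force: [1.1, -8.6, -3.4]
grip_width: 0.077
```

```bash
python3 -c "
from m import *
fin()"
```

```text
t 19.23 tcp q,e,z mm [-289.   523.9  108.4] F d,e,z [-8.7 -0.3 -3.4] w 77.0
side padtop 107 [-157.8 -119.8  -94.7] panel [-91.8 -88.5 -85.2] trigtop [-341.1 -338.5 -314.1] handle [-302.7 -297.8 -288.4]
wrist padtop 1167 [-159.6 -143.9 -128.1] panel None trigtop [-344.2 -318.3 -314.3] handle [-301.2 -294.3 -287.5]
{-132: 4, -131: 2, -130: 2, -129: 4, -128: 1, -127: 1, -126: 2, -125: 2, -124: 2, -123: 4, -122: 2, -121: 5, -120: 7, -119: 4, -118: 4, -117: 5, -116: 2, -115: 3, -114: 5, -113: 2, -112: 6, -111: 7, -110: 3, -109: 1, -108: 0, -107: 0, -106: 1, -105: 0, -104: 0, -103: 0, -102: 3, -101: 3, -100: 13, -99: 16, -98: 9, -97: 4, -96: 4, -95: 14, -94: 4, -93: 4, -92: 10, -91: 10, -90: 14, -89: 10, -88: 6, -87: 2}
side (0.05, 0.07) 159 q -88.98 slope 0.0165 e [545.3 579. ] z [0.05 0.07]
side (0.07, 0.09) 166 q -88.61 slope 0.0078 e [545.1 577.9] z [0.071 0.09 ]
side (0.09, 0.115) 216 q -88.96 slope 0.0135 e [545.1 577.9] z [0.09  0.115]
side (0.05, 0.07) 113 q -91.22 slope -0.0771 e [480.3 499.8] z [0.05 0.07]
side (0.07, 0.09) 114 q -90.58 slope -0.0566 e [481.4 499.9] z [0.07 0.09]
side (0.09, 0.115) 149 q -92.37 slope -0.1059 e [480.8 499.3] z [0.091 0.115]
Fd [-10.1  -9.4  -9.7  -9.1  -8.7] mean -9.39722886395163
```

Request:
move_arm(
  slide=[
    [0,0,-0.8],
    [0,0,-1.6],
    [0,0,-2.4],
    [0,0,-3],
    [0,0,-3],
  ],
  spin=[0,0,0,0,0],
)

```text
t: 20.05
ee_pos: [0.5627, -0.2001, 0.1083]
eef_rot: [-1.567, 0.001, -2.979]
contact_force: [2.6, -11.2, -4.1]
grip_width: 0.077
```

```bash
python3 - <<'E'
from m import *
fin()
im=cv2.imread("last_side.png")[190:290,225:355]; cv2.imwrite("pics/s7.png",cv2.resize(im,None,fx=6,fy=6,interpolation=cv2.INTER_CUBIC))
E
```

```text
t 20.05 tcp q,e,z mm [-286.5  524.   108.3] F d,e,z [-11.5   0.8  -4.1] w 77.0
side padtop 112 [-158.7 -118.6  -94.7] panel [-91.1 -88.2 -85.6] trigtop [-338.4 -334.7 -315. ] handle [-302.2 -297.3 -287.5]
wrist padtop 1271 [-159.7 -142.8 -125.5] panel None trigtop [-343.8 -315.9 -311.9] handle [-301.3 -294.3 -287.5]
{-132: 3, -131: 1, -130: 0, -129: 0, -128: 2, -127: 2, -126: 0, -125: 4, -124: 1, -123: 2, -122: 2, -121: 1, -120: 2, -119: 3, -118: 8, -117: 7, -116: 2, -115: 2, -114: 7, -113: 5, -112: 5, -111: 2, -110: 3, -109: 4, -108: 0, -107: 7, -106: 0, -105: 1, -104: 1, -103: 0, -102: 2, -101: 2, -100: 9, -99: 8, -98: 15, -97: 11, -96: 7, -95: 7, -94: 7, -93: 7, -92: 3, -91: 9, -90: 5, -89: 19, -88: 11, -87: 11}
side (0.05, 0.07) 163 q -88.89 slope 0.0216 e [545.6 578.6] z [0.05 0.07]
side (0.07, 0.09) 173 q -88.78 slope 0.018 e [545.1 578.8] z [0.07 0.09]
side (0.09, 0.115) 221 q -88.38 slope 0.014 e [545.1 579.1] z [0.09  0.115]
side (0.05, 0.07) 112 q -90.5 slope -0.0654 e [480.8 499.9] z [0.05 0.07]
side (0.07, 0.09) 115 q -90.77 slope -0.0713 e [481.2 499.9] z [0.07 0.09]
side (0.09, 0.115) 143 q -91.33 slope -0.0943 e [481.5 499.8] z [0.09  0.114]
Fd [-10.8 -10.8 -10.2 -11.4 -11.2] mean -10.890911917214158
```

View pics/s7.png

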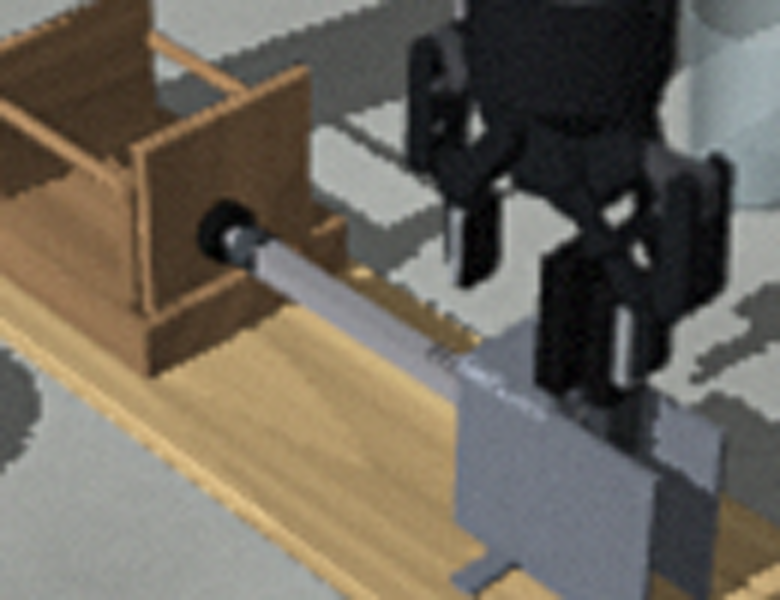

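The pad is pressed flat on the panel at crop (225,230), with the collar visibly nearer the pad. From the force the spring is about 4.5 mm in, and from the trigger travel since contact about 6 mm. Both are within 3 to 9 mm, so I'm handing in.

```bash
python3 -c "
from h import *
st(); print(arm.job_done())"
```

```text
{'t': 20.45, 'joint_positions': [-0.3815, 0.2216, 1.8953, -0.0036, 1.0218, 1.0283], 'ee_pos': [0.5627, -0.2, 0.1083], 'eef_rot': [-1.5667, 0.0009, -2.9787], 'contact_force': [0.82, -11.2179, -4.0546], 'grip_width': 0.0771}
the job is handed in; nothing more can be done
None
```

The job is handed in at about 20 s: the panel is in the holder's slot and let go, and the trigger is held squeezed with the pad pressing on the panel. The hand-in gave no verdict.

**What I did:** I lifted the 96 x 100 mm panel out of the rack and left the roughly 81 x 75 mm look-alike alone. I lowered it into the slot until it met the floor and released it. I then straddled the trigger and handle with the jaws held open and pushed the trigger with the rear finger by moving the arm. Two strokes brought the pad close, and a third pressed it on and is still held.

**Last checks:**
- **Panel:** after release its top was at 0.120 m, upright and in line. Under the pad's push it moved about 1.5 mm, apparently back against the posts, which is within the 7 mm allowed.
- **Trigger:** it is about 15 mm in, with a steady force of about 11 N along the squeeze direction.
- **Pad spring:** the two estimates differ. The force gives about 4.5 mm compressed and the travel since contact gives about 6 mm. Both are inside the 3 to 9 mm allowed and well below 11 mm.
- **First touch:** the moment of contact is uncertain. The panel had already shifted by about 1.5 mm a step or two before the force rose.
- **Not measured:** I did not re-measure the tableware. No unexpected contact force showed up in the readings.

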